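# Unplug the tester and sort the test plugs

## Task

Clear the test plugs from the bench: pull the flat plug that is still clicked into the sloping face of the tester straight out, without wrenching it in its socket, and sort all four plugs by type, the two flat ones into the long shallow tray and the two round ones into the square deep bin. Each ends down on the floor of its tray or bin, the flat ones lying flat on either side, not standing on end; leave the other things on the bench as they are.

Things in the scene. Friction and masses are not known exactly. Their poses are not given: they have to be found in the camera images.
- tester: Black wedge-shaped tester, fixed, 170 mm wide (y), 36 mm high at its front (-x, robot's side), 131 mm at its back, x from -66 to +86 mm. Origin: on the bench under the middle of the sloping face; z up. The face slopes 35 degrees from level: its outward normal is (-sin 35, 0, cos 35) in these axes, up and towards the front.
- socket (a point): Centre of the socket's mouth on the sloping face, 85 mm above the bench; axes as the tester's (not tilted). Slot 24 x 10 mm, 30 mm deep, square to the face, long side up the slope. Two sprung balls hold the plug, play 1 mm: about 10 N along the face's normal frees it within 5 mm, out after 26 mm. Over 20 N on the plug (gripped off-centre, pushed sideways) strains the socket.
- flat_plug_seated: Flat grey plug, seated in the tester at the start. Head 34 (x) x 34 (y) x 14 mm (z), origin at the head's centre; blade on +x: 22 wide, 8 thick, 26 mm long. 40 g. Seated: +x points into the face, the head stands 34 mm out of it (centre 17 mm out), its 14 mm thickness along the tester's y: grip across that with the tool square to the face.
- flat_plug_loose: A second flat plug, the same shape, size and axes (origin at the head's centre), lying flat on the bench: z up, 14 mm high, can be gripped across its 34 mm width (y).
- round_plug_a: Round grey plug: head 26 mm across, 30 mm high, origin at the head's centre (15 mm above the bench), with a metal barrel 14 mm across and 14 mm high on top; z is its axis. Stands on the bench, barrel up. About 45 g.
- round_plug_b: Second round plug, the same as round_plug_a.
- long_tray: White long shallow tray, fixed: 170 mm (x) x 100 mm (y) outside, 25 mm high, walls 4 mm, floor 4 mm; for the flat plugs. Origin: centre of its underside, on the bench, z up.
- square_bin: White square deep bin, fixed: 120 x 120 mm outside, 45 mm high, walls 4 mm, floor 4 mm; for the round plugs. Origin: centre of its underside, on the bench, z up.
- lens_cap: Bystander: blue disc cap, 40 mm across, 14 mm high, lying among the plugs. Origin: centre of its underside.
- screwdriver: Bystander: black screwdriver, 160 mm long, lying along its x between the plugs and the robot. Origin: underside, at mid-length.
- pliers: Bystander: yellow-handled pliers, 175 mm long (x), 12 mm high, lying to the right of the tester. Origin: on the bench near the middle.
- lens: Bystander: clear round lens, 50 mm across, 6 mm high, lying to the right of the tester. Origin: centre of its underside.
- brush: Bystander: small brush, 140 mm long, lying to the left of the tester. Origin: underside, at mid-length.
- tape_roll: Bystander: clear tape roll, 60 mm across, 18 mm high, lying to the left of the tester. Origin: centre of its underside.

How it is judged:
At the end, for the whole second after the job is handed in: Both flat plugs lie flat (within 20 degrees, either side up) in the long tray, head centres under 28 mm above its underside, and both round plugs are in the square bin, head centres under 35 mm above its underside; all within the walls, released and at rest (under 0.03 m/s) (x of flat_plug_seated in the frame of long_tray between -0.081 and 0.081 m and y of flat_plug_seated in the frame of long_tray between -0.046 and 0.046 m and z of flat_plug_seated in the frame of long_tray between 0 and 0.028 m and linear speed of each of flat_plug_seated, flat_plug_loose, round_plug_a, round_plug_b below 0.03 m/s and angle between the z axis of each of flat_plug_seated, flat_plug_loose and the z axis of long_tray, either way round below 0.35 rad and x of flat_plug_loose in the frame of long_tray between -0.081 and 0.081 m and y of flat_plug_loose in the frame of long_tray between -0.046 and 0.046 m and z of flat_plug_loose in the frame of long_tray between 0 and 0.028 m and x of round_plug_a in the frame of square_bin between -0.056 and 0.056 m and y of round_plug_a in the frame of square_bin between -0.056 and 0.056 m and z of round_plug_a in the frame of square_bin between 0 and 0.035 m and x of round_plug_b in the frame of square_bin between -0.056 and 0.056 m and y of round_plug_b in the frame of square_bin between -0.056 and 0.056 m and z of round_plug_b in the frame of square_bin between 0 and 0.035 m); the robot touches nothing.
It fails at once if another thing on the bench (cap, screwdriver, pliers, tape, lens, brush) is moved by more than 30 mm (distance of any of lens_cap, screwdriver, pliers, tape_roll, lens, brush from where it was at the start of the episode above 0.03 m).
It fails at once if the plug is wrenched in its socket: more than 20 N between plug and tester (contact force between flat_plug_seated and tester above 20 N).
It fails at once if the robot pushes on the tester with more than 25 N (contact force between any of the arm, the fingers and tester above 25 N).
It also fails if it takes over 72 s, if anything falls off the work surface, if the arm or the gripper's body presses on something with over 40 N, if the wrist force passes 120 N, or if a joint passes its speed limit or range.

## Robot

A 7-joint arm with a two-finger parallel gripper is mounted at the origin on the work surface. World frame = base frame: x ahead of the robot, y to its left, z up, the work surface at z = 0. Lengths are in m, angles in rad, forces in N, time in s.
With the tool pointing down it reaches from about 0.35 to 0.9 m from the base axis. Payload 7.2 kg.
Tool frame: the origin (TCP) lies on the centre line of the jaws, within the pads' length; the fingertips stand 17 mm ahead of it and the grasp point (between the pads) lies 2 mm behind it; z points along the fingers, y is the line along which they close (so a half turn about z gives the same grasp; the last joint's range is limited). The gripper opens to 85 mm and grips with 20 to 120 N. Pads are 22 mm wide; open, the fingers measure 114 mm over their backs; the gripper's body (76 mm by 85 mm) begins 54 mm behind the grasp point. The pads swing forward as they close: fully open they stand 13 mm farther back than shut.
Start: joints at [1.045, 0.411, -0.013, 1.596, 0.006, 1.134, -0.082], TCP at [0.276, -0.561, 0.248] pointing down, gripper open.
Joint ranges: [-2.95, 2.95], [-0.29, 1.99], [-1.47, 1.44], [0.14, 2.54], [-1.03, 4.17], [0.13, 1.85], [-2.86, 2.86]. Speed limits (rad/s): [2.39, 2.39, 3.01, 3.01, 3.14, 3.14, 3.14].

## Interface

Orientations are given as a unit quaternion [x, y, z, w].
In Python, from plant import robot gives the robot as it stands. The module is installed in compiled form; this text tells all that it offers.
- The arm moves only by the tool move_arm, never from a script. Its argument "motion" is a list of rows, each an object of numbers: "x", "y", "z": the shift along the tool's x, y, z in mm; "turn": the turn about the tool's z in degrees; "hand": the opening, from 0 (shut) to 1 (fully open). A call has exactly 8 rows; each row shifts and turns the commanded pose from where the row before left it, along the tool's axes as they then stand; what a row does not reach is not made up. A row lasts 1/10 s, in which the tool goes at most 50 mm and 8.59 degrees, less where a joint would pass 70% of its speed; a pose out of reach is approached as far as the arm can. A call is refused whole if a number of a shift passes 50 or a number of a turn 8.59, either way. A call with a gripper value outside its range is refused whole. The fingers move at their own pace and stop on an object; "force" is the grip in N (left out, the last holds). Time passes only in rows, so rows that do not move let the fingers close, or fill a call up. It gives the time, the measured TCP pose, the force, the opening and the grip force at its end, in the units of the state.
- robot.get_state(): the state, without advancing time (a new reading comes with each control period).
- robot.camera(name): name is "scene" or "top"; returns a dict with "img" (420x560x3 uint8, red, green, blue), "fov_y" (degrees; the focal length in pixels is half the picture's height over the tangent of half this angle, whatever the lens; pixels are square), "cx", "cy" (the principal point, pixels), "D" ([k1, k2, p1, p2, k3] as OpenCV has them; the pictures are not rectified), "rvec" (rotation vector, rad) and "tvec" (3), from world to camera coordinates, as OpenCV has them. Camera axes: x right, y down, z forward; pixel columns grow to the right and rows downward; lengths in m; the calibration is good to about 2 mm. A picture is of the moment at which its call begins. There is no depth.
- robot.job_done(): hands the job in; it is judged then, once.
Trained networks look in a picture, given as the dict that the camera call returned (one of the last four; its "shot" number tells which), for a name from the list of things; names that differ only in an ending like _2 or _b are one class to them, and where a whole thing is asked for, a point or a joint stands for the part that bears it (a point fixed in the world has none). Each returns a list of dicts, best first, with "score" (0 to 1); they miss things now and then, are a little off and sometimes report something else, mostly with a low value. They report only what shows in the picture. A call takes as long as a camera call.
- robot.recognise(picture, name): "at" ([x, y, z] in m, in the coordinates of the camera as it stood for that picture, good to about 4 mm: the middle of the surface that is visible of it).
- robot.outline_of(picture, name): "pixels" (420x560 bool, what is visible of it).
- robot.tip_of(picture, name): "at" ([x, y, z] in m, in the coordinates of the camera as it stood for that picture, good to about 4 mm: a listed point, or the origin of a listed thing).
The state is a dict: "clock": time; "joint_positions": joint angles; "joint_velocities": joint speeds; "joint_torque": joint torques, N m; "tcp_pos": TCP position; "tcp_rot": TCP orientation; "force": force on the tool from outside, world axes, zero at the start; "ft_torque": the same for the moment, N m; "gripper_width": finger opening in m; "gripper_force": force on a finger pad.
Only numpy, scipy, OpenCV 4.12 (cv2) and the standard library are available. Lean on these libraries where they do the work, as an engineer would, in place of code of your own. Each camera call takes 0.05 s, during which the arm holds its last target. There are 200 camera calls.

## Working session

There is one attempt and no reset: what is moved stays moved. The work goes in short steps, Python scripts to look and compute and a tool call to move; the robot and the scene stay as the last step left them, time stands still between calls to the robot, and variables do not carry over. Pictures are saved under pics/ and viewed, at most 10 in all, crops included, and the job is handed in when it is done.

Besides the shell and the picture viewer there is one more tool, called after "Emit:" in YAML: its name, and indented under it one key for each argument. move_arm: Moves the arm, as the interface text tells. Its arguments: {"type":"object","properties":{"motion":{"type":"array"},"force":{"type":"number"}},"required":["motion"]}

```bash
mkdir -p pics
cat > h.py <<'E'
import numpy as np, cv2
from scipy.spatial.transform import Rotation as R
from plant import robot
def K(p):
    f=210/np.tan(np.radians(p["fov_y"])/2); return np.array([[f,0,p["cx"]],[0,f,p["cy"]],[0,0,1.]])
def w(p,c): return R.from_rotvec(np.ravel(p["rvec"])).inv().apply(np.array(c)-np.ravel(p["tvec"]))
def px(p,P): return cv2.projectPoints(np.array(P,float).reshape(-1,3),np.ravel(p["rvec"]),np.ravel(p["tvec"]),K(p),np.array(p["D"],float))[0].reshape(-1,2)
def onz(p,uv,z):
    n=cv2.undistortPoints(np.array(uv,float).reshape(-1,1,2),K(p),np.array(p["D"],float)).reshape(-1,2)
    r=R.from_rotvec(np.ravel(p["rvec"])).inv(); d=r.apply(np.c_[n,np.ones(len(n))]); o=-r.apply(np.ravel(p["tvec"]))
    return o+d*((z-o[2])/d[:,2])[:,None]
def save(p,n): cv2.imwrite(f"pics/{n}.png",p["img"][:,:,::-1])
E
python3 - <<'E'
from h import *
np.set_printoptions(precision=4,suppress=True)
print(robot.get_state())
for c in ("scene","top"):
    p=robot.camera(c); save(p,c+"0"); print(c,-R.from_rotvec(np.ravel(p["rvec"])).inv().apply(np.ravel(p["tvec"])))
    for n in ["tester","socket","flat_plug_seated","flat_plug_loose","round_plug_a","long_tray","square_bin","lens_cap","screwdriver","pliers","lens","brush","tape_roll"]:
        print(n,[(np.round(w(p,d["at"]),3).tolist(),round(d["score"],2)) for d in robot.tip_of(p,n)[:4]])
E
```

```text
{'clock': 0.0, 'joint_positions': array([ 1.0448,  0.4119, -0.0127,  1.5971,  0.0056,  1.1343, -0.0822]), 'joint_velocities': array([-0.0003,  0.0001, -0.    , -0.0003,  0.    ,  0.0009, -0.0011]), 'joint_torque': array([ -0.0004, -60.0622,   0.6819, -29.9406,   0.0138,   0.0107,
        -0.    ]), 'tcp_pos': array([ 0.276 , -0.5602,  0.2474]), 'tcp_rot': array([ 0.9739,  0.2269, -0.0002, -0.0008]), 'force': array([-0.9866, -0.0145,  0.6156]), 'ft_torque': array([-0.036 ,  0.0093,  0.0131]), 'gripper_force': 0.0, 'gripper_width': 0.08528010553761872}
scene [ 1.2643 -0.3529  0.8195]
tester [([0.634, 0.068, 0.002], 0.88)]
socket [([0.636, 0.067, 0.083], 0.68)]
flat_plug_seated [([0.619, 0.071, 0.098], 0.7)]
flat_plug_loose [([0.497, 0.157, 0.008], 0.51), ([0.638, 0.068, 0.086], 0.25)]
round_plug_a [([0.458, 0.049, 0.014], 0.45), ([0.488, -0.043, 0.018], 0.44)]
long_tray [([0.483, 0.351, -0.001], 0.63)]
square_bin [([0.48, -0.338, 0.002], 0.73)]
lens_cap [([0.484, -0.162, 0.002], 0.63)]
screwdriver [([0.368, 0.023, 0.001], 0.78)]
pliers [([0.698, -0.305, 0.001], 0.86)]
lens []
brush [([
[... 191 characters left out ...]
0.82)]
socket [([0.637, 0.066, 0.082], 0.64), ([0.471, -0.34, -0.003], 0.59)]
flat_plug_seated [([0.628, 0.07, 0.101], 0.55)]
flat_plug_loose [([0.502, 0.157, 0.012], 0.72)]
round_plug_a [([0.462, 0.052, 0.016], 0.59), ([0.491, -0.041, 0.016], 0.41)]
long_tray [([0.476, -0.341, -0.0], 0.69), ([0.489, 0.354, 0.003], 0.66), ([0.62, -0.225, -0.001], 0.23)]
square_bin [([0.693, 0.315, -0.0], 0.72), ([0.473, -0.342, 0.0], 0.69)]
lens_cap [([0.483, -0.155, -0.004], 0.67)]
screwdriver [([0.374, 0.017, 0.0], 0.52)]
pliers [([0.699, -0.305, -0.003], 0.78)]
lens [([0.618, -0.224, 0.001], 0.76)]
brush [([0.693, 0.314, 0.001], 0.87), ([0.632, 0.243, 0.001], 0.61)]
tape_roll [([0.631, 0.244, 0.0], 0.75)]
```

```bash
cd pics; ls
```

```text
scene0.png
top0.png
```

View pictures.

View pics/top0.png

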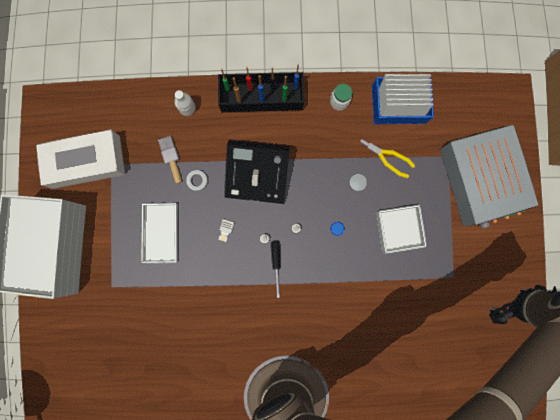

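View pics/scene0.png

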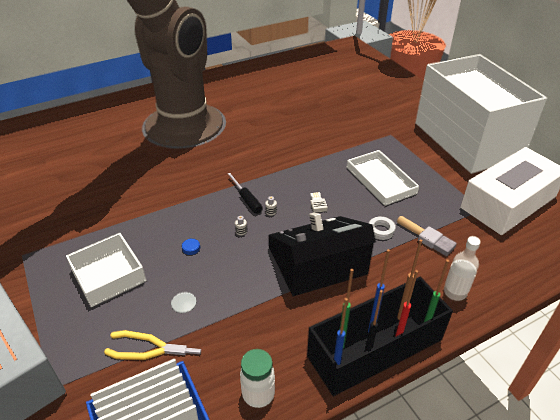

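```bash
cat > fit.py <<'E'
from h import *
from scipy.optimize import minimize
def box(x0,x1,y0,y1,z0,z1): return np.array([[x,y,z] for x in(x0,x1) for y in(y0,y1) for z in(z0,z1)])
t=np.radians(35)
W=np.array([[x,y,z] for y in(-.085,.085) for x,z in((-.066,0),(.086,0),(-.066,.036),(.086,.131),(.0695,.131))])
M={"tester":[W],"flat_plug_loose":[box(-.017,.017,-.017,.017,0,.014),box(.017,.043,-.011,.011,.003,.011)],
 "long_tray":[box(-.085,.085,-.05,.05,0,.025)],"square_bin":[box(-.06,.06,-.06,.06,0,.045)],
 "round":[np.array([[r*np.cos(a),r*np.sin(a),z] for a in np.arange(0,6.3,.3) for z in zz]) for r,zz in((.013,(0,.03)),(.007,(.03,.044)))]}
S=4
def mask(p,parts,q):
    m=np.zeros((420*S,560*S),np.uint8); c,s=np.cos(q[2]),np.sin(q[2])
    for P in parts:
        X=P@np.array([[c,-s,0],[s,c,0],[0,0,1]]).T+[q[0],q[1],0]
        cv2.fillConvexPoly(m,cv2.convexHull((px(p,X)*S+S/2).astype(np.int32)),1)
    return cv2.resize(m*255,(560,420),interpolation=cv2.INTER_AREA)/255.
def fit(views,parts,q0,yaw=True):
    q0=np.array(q0,float)
    def f(d):
        q=q0+[d[0]*.01,d[1]*.01,d[2]*.1*yaw]
        return sum(np.abs(mask(p,parts,q)-o).sum()/o.sum() for p,o in views)
    r=min((minimize(f,[a*.3,b*.3,g],method="Nelder-Mead",options=dict(initial_simplex=np.array([a*.3,b*.3,g])+np.array([[0,0,0],[.5,0,0],[0,.5,0],[0,0,1]]))) for a,b,g in((0,0,0),(1,-1,1),(-1,1,-1))),key=lambda r:r.fun)
    return q0+r.x*[.01,.01,.1*yaw],r.fun
E
python3 - <<'E'
from fit import *
np.set_printoptions(precision=4,suppress=True)
ps=[robot.camera("scene"),robot.camera("top")]
for n,q0 in {"tester":(.637,.067,0.1),"flat_plug_loose":(.5,.157,3.),"long_tray":(.486,.352,0),"square_bin":(.475,-.34,-.1),"round1":(.46,.05,0),"round2":(.49,-.042,0)}.items():
    nm="round_plug_a" if "round" in n else n; V=[]
    for p in ps:
        g=px(p,[q0[0],q0[1],.015])[0]
        os=[d["pixels"] for d in robot.outline_of(p,nm) if np.hypot(*(np.argwhere(d["pixels"]).mean(0)[::-1]-g))<(30 if n=="tester" else 12)]
        if os: V.append((p,os[0].astype(float)))
    k="round" if "round" in n else n
    for vs in [V]+[[v] for v in V]: print(n,len(vs),*fit(vs,M[k],q0,k!="round"))
p=ps[1]
for i,p in enumerate(ps):
    for d in robot.outline_of(p,"flat_plug_seated")[:1]: print(i,cv2.minAreaRect(np.argwhere(d["pixels"])[:,::-1].astype(np.float32)),d["score"])
c=cv2.resize(p["img"][110:260,180:340],(800,750),interpolation=cv2.INTER_CUBIC); cv2.imwrite("pics/c1.png",cv2.resize(c,(640,600))[:,:,::-1])
E
```

```text
tester 2 [ 0.6311  0.0702 -0.1455] 0.14031098533159633
tester 1 [ 0.6302  0.0691 -0.1455] 0.04580418653948065
tester 1 [ 0.6341  0.0708 -0.1282] 0.08730182815459231
flat_plug_loose 2 [0.4979 0.1595 2.8412] 0.27206235410418933
flat_plug_loose 1 [0.4979 0.159  2.8298] 0.08327961321514907
flat_plug_loose 1 [0.4988 0.1602 2.8633] 0.17499494643218114
long_tray 2 [ 0.4823  0.3536 -0.0362] 0.09853554887874197
long_tray 1 [ 0.4816  0.352  -0.0158] 0.04239581937558622
long_tray 1 [ 0.4839  0.3542 -0.0394] 0.042203996983408744
square_bin 2 [ 0.476  -0.3427  0.1207] 0.08310207798420259
square_bin 1 [ 0.4745 -0.3434  0.1228] 0.02442542135767104
square_bin 1 [ 0.4766 -0.3407  0.1241] 0.041403126135950555
round1 2 [0.4603 0.0517 0.    ] 0.5404405398523046
round1 1 [0.4534 0.0533 0.    ] 0.3451540616246499
round1 1 [0.4612 0.0522 0.    ] 0.11688311688311688
round2 1 [ 0.4833 -0.0391  0.    ] 0.12673513849984439
round2 1 [ 0.4833 -0.0391  0.    ] 0.12673513849984439
0 ((315.5, 221.0), (16.0, 11.0), 90.0) 0.78
1 ((254.75250244140625, 176.97523498535156), (5.4727044105529785, 14.328536033630371), 5.710593223571777) 0.68
```

View pics/c1.png

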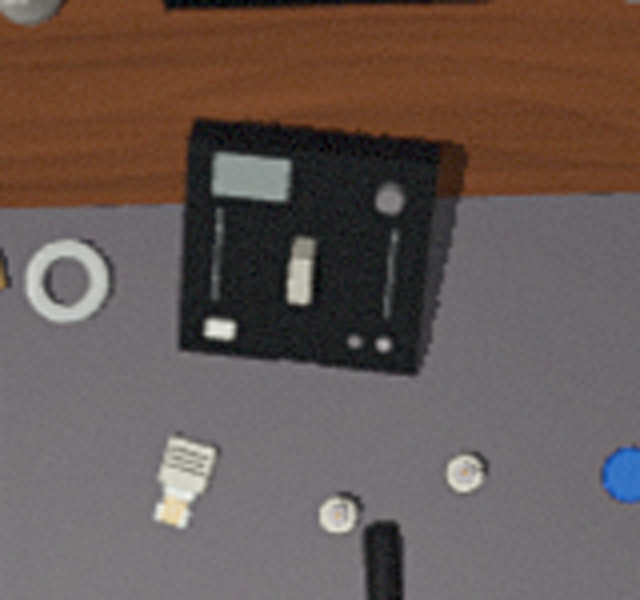

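Run:
```python
from fit import *
np.set_printoptions(precision=4,suppress=True)
ps=[robot.camera("scene"),robot.camera("top")]; p=ps[1]
C=lambda l: [[180+(a+.5)/4-.5,110+(b+.5)/4-.5] for a,b in l]
print("barrels",onz(p,C([(340,516),(465,473)]),.044)); 
a=onz(p,C([(180,350),(417,375)]),.036); print("front",a,np.arctan2(-(a[0]-a[1])[0],(a[0]-a[1])[1]))
print("screwdr",onz(p,C([(366,523),(398,523)]),.02))
n=np.array([-np.sin(t),0,np.cos(t)]); u=np.array([np.cos(t),0,np.sin(t)]); y=np.array([0,1,0])
H=np.array([[0,0,.085]]+[]) 
P=np.array([[0,0,.085]+n*a+u*b+y*c for a in(0,.034) for b in(-.017,.017) for c in(-.007,.007)])
V=[(q,robot.outline_of(q,"flat_plug_seated")[0]["pixels"].astype(float)) for q in ps]
for vs in (V,V[:1],V[1:]): print("socket",*fit(vs,[P],(.637,.067,-.107)))
for q in ps: print([(np.round(w(q,d["at"]),4),d["score"]) for d in robot.tip_of(q,"socket")[:1]+robot.tip_of(q,"tester")[:1]])
for q in ps: print([np.round(w(q,d["at"]),4) for d in robot.recognise(q,"round_plug_a")[:3]],[np.round(w(q,d["at"]),4) for d in robot.recognise(q,"flat_plug_seated")[:1]])
```

```text
barrels [[ 0.4594  0.0492  0.044 ]
 [ 0.4871 -0.039   0.044 ]]
front [[ 0.5797  0.1598  0.036 ]
 [ 0.5576 -0.0074  0.036 ]] -0.1316313610090692
screwdr [[0.4545 0.0315 0.02  ]
 [0.4539 0.0087 0.02  ]]Traceback (most recent call last):
  File "<stdin>", line 11, in <module>
IndexError: list index out of range
```

```bash
cat > plan.py <<'E'
import sys; from h import *
def plan(targets,start=None):
    """targets: (x,y,z,tool-y angle deg,rows); prints rows in tool axes, mm/deg, rounded with carry"""
    if start is None:
        s=robot.get_state(); p=np.array(s["tcp_pos"]); ty=R.from_quat(s["tcp_rot"]).apply([0,1,0]); a=np.degrees(np.arctan2(ty[1],ty[0]))
        print("now",np.round(p,4),round(a,1),"t",round(s["clock"],1),"F",np.round(s["force"],1),"w",round(s["gripper_width"],4),"gf",round(s["gripper_force"],1),"q7",round(s["joint_positions"][6],2))
    else: p,a=np.array(start[:3],float),start[3]
    for x,y,z,ang,n in targets:
        g=np.array([x,y,z]); da=(ang-a+180)%360-180; tot=da
        P0=p.copy()
        for i in range(n):
            goal=P0+(g-P0)*(i+1)/n; r=np.radians(a)
            Y=np.array([np.cos(r),np.sin(r),0]); Z=np.array([0,0,-1.]); X=np.cross(Y,Z)
            A=np.stack([X,Y,Z]); d=np.round(A@(goal-p)*1000,0 if i<n-1 else 1); p=p+A.T@d/1000
            tn=-round(tot/n,1); a-=tn
            print('{"x":%g,"y":%g,"z":%g,"turn":%g}'%(*d,tn),end=",")
        print(" ->",np.round(p,4),round(a,1))
if __name__=="__main__": plan([tuple(float(v) if i<4 else int(v) for i,v in enumerate(s.split(","))) for s in sys.argv[1:]])
E
python3 plan.py .488,-.04,.1,-20,15
```

```text
now [ 0.2762 -0.5607  0.2483] -63.8 t 2.4 F [-0.3  0.8  0.2] w 0.0855 gf 0.0 q7 -0.08
{"x":28,"y":-25,"z":10,"turn":-2.9},{"x":29,"y":-23,"z":10,"turn":-2.9},{"x":31,"y":-22,"z":10,"turn":-2.9},{"x":31,"y":-21,"z":10,"turn":-2.9},{"x":33,"y":-18,"z":9,"turn":-2.9},{"x":33,"y":-18,"z":10,"turn":-2.9},{"x":34,"y":-15,"z":10,"turn":-2.9},{"x":35,"y":-14,"z":10,"turn":-2.9},{"x":35,"y":-11,"z":10,"turn":-2.9},{"x":37,"y":-10,"z":10,"turn":-2.9},{"x":36,"y":-9,"z":10,"turn":-2.9},{"x":37,"y":-6,"z":10,"turn":-2.9},{"x":37,"y":-4,"z":10,"turn":-2.9},{"x":38,"y":-3,"z":9,"turn":-2.9},{"x":37.1,"y":-0.7,"z":10.3,"turn":-2.9}, -> [ 0.4879 -0.04    0.1   ] -20.3
```

Emit:
move_arm:
  motion:
    - {"x":28,"y":-25,"z":10,"turn":-2.9}
    - {"x":29,"y":-23,"z":10,"turn":-2.9}
    - {"x":31,"y":-22,"z":10,"turn":-2.9}
    - {"x":31,"y":-21,"z":10,"turn":-2.9}
    - {"x":33,"y":-18,"z":9,"turn":-2.9}
    - {"x":33,"y":-18,"z":10,"turn":-2.9}
    - {"x":34,"y":-15,"z":10,"turn":-2.9}
    - {"x":35,"y":-14,"z":10,"turn":-2.9}
  force: 25

```text
validation failed for argument at $.mo...
```

Emit:
move_arm:
  motion:
    - {"x":35,"y":-11,"z":10,"turn":-2.9}
    - {"x":37,"y":-10,"z":10,"turn":-2.9}
    - {"x":36,"y":-9,"z":10,"turn":-2.9}
    - {"x":37,"y":-6,"z":10,"turn":-2.9}
    - {"x":37,"y":-4,"z":10,"turn":-2.9}
    - {"x":38,"y":-3,"z":9,"turn":-2.9}
    - {"x":37.1,"y":-0.7,"z":10.3,"turn":-2.9}
    - {"x":0,"y":0,"z":0,"turn":0}

```text
validation failed for argument at $.mo...
```

```bash
python3 plan.py .488,-.04,.023,-20,4
python3 - <<'E'
from h import *
p=robot.camera("scene"); cv2.imwrite("pics/c2.png",cv2.resize(p["img"][120:300,130:370],(800,600))[:,:,::-1])
print(px(p,[[.488,-.04,.044],[.461,.05,.044]]))
E
```

```text
now [ 0.2762 -0.5607  0.2483] -63.8 t 2.4 F [-0.3  0.8  0.2] w 0.0855 gf 0.0 q7 -0.08
{"x":105,"y":-93,"z":56,"turn":-10.9},{"x":121,"y":-72,"z":57,"turn":-10.9},{"x":132,"y":-48,"z":56,"turn":-10.9},{"x":138.9,"y":-21.7,"z":56.3,"turn":-10.9}, -> [ 0.488 -0.04   0.023] -20.2
[[240.44514521 217.72677624]
 [271.04913622 198.25557855]]
```

View pics/c2.png

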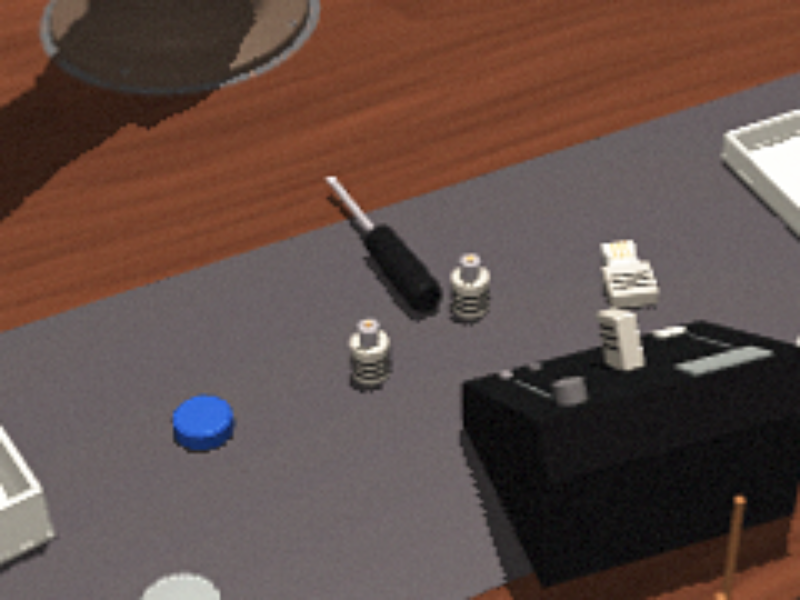

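Emit:
move_arm:
  motion:
    - {"x":28,"y":-25,"z":10,"turn":-2.9,"hand":1}
    - {"x":29,"y":-23,"z":10,"turn":-2.9,"hand":1}
    - {"x":31,"y":-22,"z":10,"turn":-2.9,"hand":1}
    - {"x":31,"y":-21,"z":10,"turn":-2.9,"hand":1}
    - {"x":33,"y":-18,"z":9,"turn":-2.9,"hand":1}
    - {"x":33,"y":-18,"z":10,"turn":-2.9,"hand":1}
    - {"x":34,"y":-15,"z":10,"turn":-2.9,"hand":1}
    - {"x":35,"y":-14,"z":10,"turn":-2.9,"hand":1}
  force: 25

```text
clock: 3.25
tcp_pos: [0.3894, -0.2814, 0.1692]
tcp_rot: [0.908, 0.419, 0.0, 0.0]
force: [0.8, -0.9, 0.3]
gripper_width: 0.0851
gripper_force: 0.0
```

Emit:
move_arm:
  motion:
    - {"x":35,"y":-11,"z":10,"turn":-2.9,"hand":1}
    - {"x":37,"y":-10,"z":10,"turn":-2.9,"hand":1}
    - {"x":36,"y":-9,"z":10,"turn":-2.9,"hand":1}
    - {"x":37,"y":-6,"z":10,"turn":-2.9,"hand":1}
    - {"x":37,"y":-4,"z":10,"turn":-2.9,"hand":1}
    - {"x":38,"y":-3,"z":9,"turn":-2.9,"hand":1}
    - {"x":37.1,"y":-0.7,"z":10.3,"turn":-2.9,"hand":1}
    - {"x":0,"y":0,"z":0,"turn":0,"hand":1}

```text
clock: 4.05
tcp_pos: [0.4893, -0.0345, 0.0993]
tcp_rot: [0.818, 0.575, 0.001, -0.001]
force: [-0.2, -0.5, -0.1]
gripper_width: 0.0853
gripper_force: 0.0
```

```bash
python3 plan.py .488,-.04,.023,-20,3
```

```text
now [ 0.4893 -0.0345  0.0993] -19.8 t 4.0 F [-0.2 -0.5 -0.1] w 0.0853 gf 0.0 q7 -0.58
{"x":-2,"y":0,"z":25,"turn":0.1},{"x":-2,"y":0,"z":26,"turn":0.1},{"x":-1.6,"y":0.7,"z":25.3,"turn":0.1}, -> [ 0.488 -0.04   0.023] -20.1
```

Emit:
move_arm:
  motion:
    - {"x":0,"y":0,"z":22,"turn":0,"hand":1}
    - {"x":0,"y":0,"z":22,"turn":0,"hand":1}
    - {"x":0,"y":0,"z":12,"turn":0,"hand":1}
    - {"x":0,"y":0,"z":0,"turn":0,"hand":1}
    - {"x":0,"y":0,"z":0,"turn":0,"hand":1}
    - {"x":0,"y":0,"z":0,"turn":0,"hand":1}
    - {"x":0,"y":0,"z":0,"turn":0,"hand":1}
    - {"x":0,"y":0,"z":0,"turn":0,"hand":1}

```text
clock: 4.85
tcp_pos: [0.4883, -0.0402, 0.0446]
tcp_rot: [0.821, 0.572, 0.0, 0.0]
force: [0.6, -0.6, -0.8]
gripper_width: 0.0856
gripper_force: 0.0
```

```bash
python3 plan.py .488,-.04,.023,-20,2
```

```text
now [ 0.4883 -0.0402  0.0446] -20.3 t 4.8 F [ 0.6 -0.6 -0.8] w 0.0856 gf 0.0 q7 -0.63
{"x":0,"y":-0,"z":11,"turn":-0.1},{"x":0,"y":-0.4,"z":10.6,"turn":-0.1}, -> [ 0.488 -0.04   0.023] -20.1
```

Emit:
move_arm:
  motion:
    - {"x":0,"y":0,"z":11,"turn":0,"hand":1}
    - {"x":0,"y":0,"z":10,"turn":0,"hand":1}
    - {"x":0,"y":0,"z":0,"turn":0,"hand":1}
    - {"x":0,"y":0,"z":0,"turn":0,"hand":0}
    - {"x":0,"y":0,"z":0,"turn":0,"hand":0}
    - {"x":0,"y":0,"z":0,"turn":0,"hand":0}
    - {"x":0,"y":0,"z":0,"turn":0,"hand":0}
    - {"x":0,"y":0,"z":0,"turn":0,"hand":0}

```text
clock: 5.65
tcp_pos: [0.4882, -0.0401, 0.0233]
tcp_rot: [0.821, 0.572, 0.0, 0.0]
force: [-0.9, 0.4, 2.3]
gripper_width: 0.0252
gripper_force: 24.5
```

Run:
```python
from plan import *
plan([]); plan([(.488,-.04,.11,-20,2),(.480,-.366,.11,7,8),(.480,-.366,.036,7,2)],(.488,-.04,.023,-20))
```

```text
now [ 0.4882 -0.0401  0.0233] -20.3 t 5.7 F [-0.9  0.4  2.3] w 0.0252 gf 24.5 q7 -0.65
{"x":0,"y":0,"z":-44,"turn":-0},{"x":0,"y":0,"z":-43,"turn":-0}, -> [ 0.488 -0.04   0.11 ] -20.0
{"x":-39,"y":13,"z":0,"turn":-3.4},{"x":-39,"y":11,"z":0,"turn":-3.4},{"x":-40,"y":8,"z":0,"turn":-3.4},{"x":-40,"y":6,"z":0,"turn":-3.4},{"x":-41,"y":4,"z":0,"turn":-3.4},{"x":-41,"y":1,"z":0,"turn":-3.4},{"x":-40,"y":-2,"z":0,"turn":-3.4},{"x":-40.9,"y":-3.3,"z":0,"turn":-3.4}, -> [ 0.48  -0.366  0.11 ] 7.2
{"x":0,"y":0,"z":37,"turn":0.1},{"x":0,"y":0,"z":37,"turn":0.1}, -> [ 0.48  -0.366  0.036] 7.0
```

Emit:
move_arm:
  motion:
    - {"x":0,"y":0,"z":-44,"turn":0,"hand":0}
    - {"x":0,"y":0,"z":-43,"turn":0,"hand":0}
    - {"x":-39,"y":13,"z":0,"turn":-3.4,"hand":0}
    - {"x":-39,"y":11,"z":0,"turn":-3.4,"hand":0}
    - {"x":-40,"y":8,"z":0,"turn":-3.4,"hand":0}
    - {"x":-40,"y":6,"z":0,"turn":-3.4,"hand":0}
    - {"x":-41,"y":4,"z":0,"turn":-3.4,"hand":0}
    - {"x":-41,"y":1,"z":0,"turn":-3.4,"hand":0}

```text
clock: 6.45
tcp_pos: [0.4808, -0.2867, 0.1101]
tcp_rot: [0.705, 0.709, 0.0, 0.0]
force: [1.3, 0.2, -0.4]
gripper_width: 0.0253
gripper_force: 24.9
```

Emit:
move_arm:
  motion:
    - {"x":-40,"y":-2,"z":0,"turn":-3.4,"hand":0}
    - {"x":-40.9,"y":-3.3,"z":0,"turn":-3.4,"hand":0}
    - {"x":0,"y":0,"z":0,"turn":0,"hand":0}
    - {"x":0,"y":0,"z":0,"turn":0,"hand":0}
    - {"x":0,"y":0,"z":0,"turn":0,"hand":0}
    - {"x":0,"y":0,"z":25,"turn":0,"hand":0}
    - {"x":0,"y":0,"z":30,"turn":0,"hand":0}
    - {"x":0,"y":0,"z":0,"turn":0,"hand":0}

```text
clock: 7.25
tcp_pos: [0.4767, -0.363, 0.0519]
tcp_rot: [0.662, 0.749, -0.0, -0.003]
force: [-0.4, 0.3, -0.5]
gripper_width: 0.025
gripper_force: 24.9
```

Run:
```python
from plan import *
plan([]);plan([(.480,-.366,.11,7,2),(.4605,.0505,.11,-20,9)],(.480,-.366,.030,7.2))
```

```text
now [ 0.4767 -0.363   0.0519] 7.1 t 7.2 F [-0.4  0.3 -0.5] w 0.025 gf 24.9 q7 0.42
{"x":0,"y":0,"z":-40,"turn":0.1},{"x":0,"y":0,"z":-40,"turn":0.1}, -> [ 0.48  -0.366  0.11 ] 7.0
{"x":46,"y":3,"z":0,"turn":3},{"x":47,"y":2,"z":0,"turn":3},{"x":46,"y":-2,"z":0,"turn":3},{"x":46,"y":-4,"z":0,"turn":3},{"x":46,"y":-6,"z":0,"turn":3},{"x":45,"y":-8,"z":0,"turn":3},{"x":45,"y":-11,"z":0,"turn":3},{"x":45,"y":-14,"z":0,"turn":3},{"x":43.5,"y":-15.2,"z":0,"turn":3}, -> [0.4605 0.0505 0.11  ] -20.0
```

Emit:
move_arm:
  motion:
    - {"x":0,"y":0,"z":25,"turn":0,"hand":0}
    - {"x":0,"y":0,"z":0,"turn":0,"hand":0}
    - {"x":0,"y":0,"z":0,"turn":0,"hand":0.5}
    - {"x":0,"y":0,"z":0,"turn":0,"hand":0.5}
    - {"x":0,"y":0,"z":0,"turn":0,"hand":0.5}
    - {"x":0,"y":0,"z":-40,"turn":0,"hand":0.5}
    - {"x":0,"y":0,"z":-40,"turn":0,"hand":0.5}
    - {"x":0,"y":0,"z":0,"turn":0,"hand":1}

```text
clock: 8.05
tcp_pos: [0.4816, -0.3678, 0.1164]
tcp_rot: [0.663, 0.748, 0.001, 0.005]
force: [1.1, 0.1, 0.0]
gripper_width: 0.0559
gripper_force: 0.0
```

Emit:
move_arm:
  motion:
    - {"x":46,"y":3,"z":0,"turn":3,"hand":1}
    - {"x":47,"y":2,"z":0,"turn":3,"hand":1}
    - {"x":46,"y":-2,"z":0,"turn":3,"hand":1}
    - {"x":46,"y":-4,"z":0,"turn":3,"hand":1}
    - {"x":46,"y":-6,"z":0,"turn":3,"hand":1}
    - {"x":45,"y":-8,"z":0,"turn":3,"hand":1}
    - {"x":45,"y":-11,"z":0,"turn":3,"hand":1}
    - {"x":45,"y":-14,"z":0,"turn":3,"hand":1}

```text
clock: 8.85
tcp_pos: [0.4612, 0.0061, 0.1106]
tcp_rot: [0.805, 0.593, 0.001, 0.001]
force: [1.2, 0.9, -0.1]
gripper_width: 0.0854
gripper_force: 0.0
```

Emit:
move_arm:
  motion:
    - {"x":43.5,"y":-15.2,"z":0,"turn":3,"hand":1}
    - {"x":0,"y":0,"z":0,"turn":0,"hand":1}
    - {"x":0,"y":0,"z":0,"turn":0,"hand":1}
    - {"x":0,"y":0,"z":0,"turn":0,"hand":1}
    - {"x":0,"y":0,"z":20,"turn":0,"hand":1}
    - {"x":0,"y":0,"z":20,"turn":0,"hand":1}
    - {"x":0,"y":0,"z":0,"turn":0,"hand":1}
    - {"x":0,"y":0,"z":0,"turn":0,"hand":1}

```text
clock: 9.65
tcp_pos: [0.4594, 0.0493, 0.07]
tcp_rot: [0.82, 0.572, -0.0, -0.0]
force: [-0.3, -0.3, 0.3]
gripper_width: 0.0854
gripper_force: 0.0
```

Run:
```python
from plan import *
plan([(.4605,.0505,.023,-20,3)])
p=robot.camera("scene"); i=p["img"]; print(px(p,[[.4605,.0505,.044],[.48,-.366,.03]]))
cv2.imwrite("pics/c3.png",cv2.resize(i[130:310,60:330],(800,533))[:,:,::-1])
```

```text
now [0.4594 0.0493 0.07  ] -20.2 t 9.7 F [-0.3 -0.3  0.3] w 0.0854 gf 0.0 q7 -0.82
{"x":1,"y":0,"z":16,"turn":-0.1},{"x":0,"y":0,"z":15,"turn":-0.1},{"x":0.5,"y":0.6,"z":16,"turn":-0.1}, -> [0.4605 0.0505 0.023 ] -19.9
[[271.14294605 198.06426128]
 [ 94.26187745 271.10558874]]
```

View pics/c3.png

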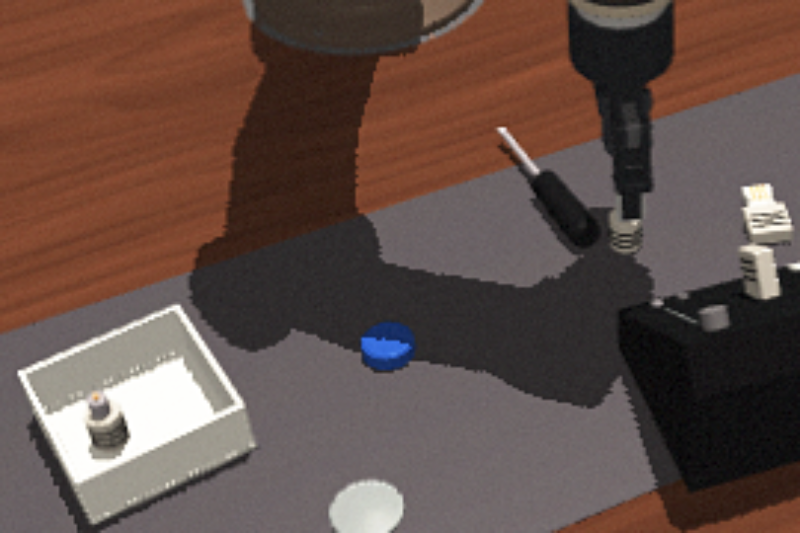

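Run:
```python
from plan import *
plan([(.4605,.0505,.12,-20,2),(.477,-.318,.12,7,9)],(.4605,.0505,.023,-20))
plan([(.477,-.318,.12,7,2),(.497,.156,.12,-107,14)],(.477,-.318,.03,7.2))
```

```text
{"x":0,"y":0,"z":-49,"turn":-0},{"x":0,"y":0,"z":-48,"turn":-0}, -> [0.4605 0.0505 0.12  ] -20.0
{"x":-38,"y":16,"z":0,"turn":-3},{"x":-38,"y":13,"z":0,"turn":-3},{"x":-40,"y":12,"z":0,"turn":-3},{"x":-40,"y":10,"z":0,"turn":-3},{"x":-40,"y":7,"z":0,"turn":-3},{"x":-41,"y":6,"z":0,"turn":-3},{"x":-40,"y":3,"z":0,"turn":-3},{"x":-41,"y":1,"z":0,"turn":-3},{"x":-41.3,"y":-1,"z":0,"turn":-3}, -> [ 0.477 -0.318  0.12 ] 7.0
{"x":0,"y":0,"z":-45,"turn":0.1},{"x":0,"y":0,"z":-45,"turn":0.1}, -> [ 0.477 -0.318  0.12 ] 7.0
{"x":33,"y":6,"z":0,"turn":8.1},{"x":34,"y":0,"z":0,"turn":8.1},{"x":34,"y":-4,"z":0,"turn":8.1},{"x":33,"y":-8,"z":0,"turn":8.1},{"x":31,"y":-14,"z":0,"turn":8.1},{"x":29,"y":-17,"z":0,"turn":8.1},{"x":26,"y":-22,"z":0,"turn":8.1},{"x":23,"y":-24,"z":0,"turn":8.1},{"x":19,"y":-28,"z":0,"turn":8.1},{"x":15,"y":-31,"z":0,"turn":8.1},{"x":11,"y":-32,"z":0,"turn":8.1},{"x":6,"y":-33,"z":0,"turn":8.1},{"x":2,"y":-34,"z":0,"turn":8.1},{"x":-4,"y":-33.9,"z":0,"turn":8.1}, -> [0.497 0.156 0.12 ] -106.4
```

Emit:
move_arm:
  motion:
    - {"x":1,"y":0.5,"z":20,"turn":0,"hand":1}
    - {"x":0.5,"y":0,"z":20,"turn":0,"hand":1}
    - {"x":0,"y":0,"z":7,"turn":0,"hand":1}
    - {"x":0,"y":0,"z":0,"turn":0,"hand":0}
    - {"x":0,"y":0,"z":0,"turn":0,"hand":0}
    - {"x":0,"y":0,"z":0,"turn":0,"hand":0}
    - {"x":0,"y":0,"z":0,"turn":0,"hand":0}
    - {"x":0,"y":0,"z":0,"turn":0,"hand":0}

```text
clock: 10.5
tcp_pos: [0.4609, 0.0517, 0.0238]
tcp_rot: [0.82, 0.573, 0.0, 0.0]
force: [-0.7, -0.5, 7.2]
gripper_width: 0.0249
gripper_force: 24.2
```

Emit:
move_arm:
  motion:
    - {"x":0,"y":0,"z":-49,"turn":0,"hand":0}
    - {"x":0,"y":0,"z":-48,"turn":0,"hand":0}
    - {"x":-38,"y":16,"z":0,"turn":-3,"hand":0}
    - {"x":-38,"y":13,"z":0,"turn":-3,"hand":0}
    - {"x":-40,"y":12,"z":0,"turn":-3,"hand":0}
    - {"x":-40,"y":10,"z":0,"turn":-3,"hand":0}
    - {"x":-40,"y":7,"z":0,"turn":-3,"hand":0}
    - {"x":-41,"y":6,"z":0,"turn":-3,"hand":0}

```text
clock: 11.3
tcp_pos: [0.4711, -0.1961, 0.1204]
tcp_rot: [0.719, 0.695, 0.0, 0.0]
force: [1.5, -0.3, 0.2]
gripper_width: 0.025
gripper_force: 25.1
```

Emit:
move_arm:
  motion:
    - {"x":-40,"y":3,"z":0,"turn":-3,"hand":0}
    - {"x":-41,"y":1,"z":0,"turn":-3,"hand":0}
    - {"x":-41.3,"y":-1,"z":0,"turn":-3,"hand":0}
    - {"x":0,"y":0,"z":0,"turn":0,"hand":0}
    - {"x":0,"y":0,"z":0,"turn":0,"hand":0}
    - {"x":0,"y":0,"z":20,"turn":0,"hand":0}
    - {"x":0,"y":0,"z":30,"turn":0,"hand":0}
    - {"x":0,"y":0,"z":20,"turn":0,"hand":0}

```text
clock: 12.1
tcp_pos: [0.4763, -0.3147, 0.0489]
tcp_rot: [0.662, 0.749, 0.0, -0.001]
force: [-1.1, -0.3, -0.2]
gripper_width: 0.0252
gripper_force: 25.1
```

Run:
```python
from plan import *
plan([]);plan([(.499,.158,.12,73,11)],(.477,-.318,.12,7.2))
```

```text
now [ 0.4763 -0.3147  0.0489] 7.0 t 12.1 F [-1.1 -0.3 -0.2] w 0.0252 gf 25.1 q7 0.34
{"x":43,"y":7,"z":0,"turn":-6},{"x":41,"y":12,"z":0,"turn":-6},{"x":40,"y":16,"z":0,"turn":-6},{"x":39,"y":21,"z":0,"turn":-6},{"x":36,"y":24,"z":0,"turn":-6},{"x":33,"y":27,"z":0,"turn":-6},{"x":30,"y":32,"z":0,"turn":-6},{"x":27,"y":34,"z":0,"turn":-6},{"x":23,"y":36,"z":0,"turn":-6},{"x":19,"y":39,"z":0,"turn":-6},{"x":15.1,"y":40.9,"z":0,"turn":-6}, -> [0.499 0.158 0.12 ] 73.2
```

Emit:
move_arm:
  motion:
    - {"x":0,"y":0,"z":20,"turn":0,"hand":0}
    - {"x":0,"y":0,"z":0,"turn":0,"hand":0}
    - {"x":0,"y":0,"z":0,"turn":0,"hand":0.5}
    - {"x":0,"y":0,"z":0,"turn":0,"hand":0.5}
    - {"x":0,"y":0,"z":0,"turn":0,"hand":0.5}
    - {"x":0,"y":0,"z":-45,"turn":0,"hand":0.5}
    - {"x":0,"y":0,"z":-45,"turn":0,"hand":0.5}
    - {"x":43,"y":7,"z":0,"turn":-6,"hand":1}

```text
clock: 12.9
tcp_pos: [0.4808, -0.2801, 0.1262]
tcp_rot: [0.626, 0.78, -0.0, 0.006]
force: [0.2, -0.0, -0.6]
gripper_width: 0.056
gripper_force: 0.0
```

Emit:
move_arm:
  motion:
    - {"x":41,"y":12,"z":0,"turn":-6,"hand":1}
    - {"x":40,"y":16,"z":0,"turn":-6,"hand":1}
    - {"x":39,"y":21,"z":0,"turn":-6,"hand":1}
    - {"x":36,"y":24,"z":0,"turn":-6,"hand":1}
    - {"x":33,"y":27,"z":0,"turn":-6,"hand":1}
    - {"x":30,"y":32,"z":0,"turn":-6,"hand":1}
    - {"x":27,"y":34,"z":0,"turn":-6,"hand":1}
    - {"x":23,"y":36,"z":0,"turn":-6,"hand":1}

```text
clock: 13.7
tcp_pos: [0.4963, 0.0738, 0.1209]
tcp_rot: [0.249, 0.968, -0.0, 0.001]
force: [1.9, -0.5, 0.5]
gripper_width: 0.0855
gripper_force: 0.0
```

Emit:
move_arm:
  motion:
    - {"x":19,"y":39,"z":0,"turn":-6,"hand":1}
    - {"x":15.1,"y":40.9,"z":0,"turn":-6,"hand":1}
    - {"x":0,"y":0,"z":0,"turn":0,"hand":1}
    - {"x":0,"y":0,"z":0,"turn":0,"hand":1}
    - {"x":0,"y":0,"z":30,"turn":0,"hand":1}
    - {"x":0,"y":0,"z":30,"turn":0,"hand":1}
    - {"x":0,"y":0,"z":0,"turn":0,"hand":1}
    - {"x":0,"y":0,"z":0,"turn":0,"hand":1}

```text
clock: 14.5
tcp_pos: [0.5007, 0.158, 0.0604]
tcp_rot: [0.149, 0.989, -0.0, -0.0]
force: [0.8, 0.0, -0.4]
gripper_width: 0.0855
gripper_force: 0.0
```

Run:
```python
from fit import *
from plan import *
np.set_printoptions(precision=4,suppress=True)
plan([(.499,.158,.02,73,2)])
# seated plug, refit while the arm is off the tester
n=np.array([-np.sin(t),0,np.cos(t)]); u=np.array([np.cos(t),0,np.sin(t)]); y=np.array([0,1,0])
P=np.array([[0,0,.085]+n*a+u*b+y*c for a in(0,.034) for b in(-.017,.017) for c in(-.007,.007)])
for c in("top","scene"):
    q=robot.camera(c)
    o=robot.outline_of(q,"flat_plug_seated"); g=px(q,[.624,.069,.099])[0]
    for d in o:
        m=d["pixels"]; cc=np.argwhere(m).mean(0)[::-1]; print(c,cc,g,d["score"],m.sum())
        if np.hypot(*(cc-g))<12: print(fit([(q,m.astype(float))],[P],(.636,.068,-.13))); break
    print([(np.round(w(q,d["at"]),4),d["score"]) for d in robot.tip_of(q,"socket")[:1]+robot.tip_of(q,"tester")[:1]],[np.round(w(q,d["at"]),4) for d in robot.recognise(q,"round_plug_a")[:3]])
```

```text
now [0.5007 0.158  0.0604] 72.8 t 14.5 F [ 0.8  0.  -0.4] w 0.0855 gf 0.0 q7 0.38
{"x":1,"y":-0,"z":20,"turn":-0.1},{"x":0.6,"y":-0.5,"z":20.4,"turn":-0.1}, -> [0.499 0.158 0.02 ] 73.0
top [254.3302 177.3208] [255.4455 177.7218] 0.51 106
(array([ 0.6353,  0.0704, -0.1465]), np.float64(0.16270810210876802))
[(array([0.6338, 0.0663, 0.0817]), 0.73), (array([ 0.6388,  0.0663, -0.002 ]), 0.65)] [array([0.4884, 0.3554, 0.0065]), array([ 0.4758, -0.3102,  0.0359]), array([ 0.4773, -0.359 ,  0.0342])]
scene [315.8412 221.3588] [315.5352 221.1697] 0.68 170
(array([ 0.6343,  0.0661, -0.2765]), np.float64(0.1857439446366782))
[(array([0.6338, 0.0682, 0.0839]), 0.98)] [array([ 0.4844, -0.3663,  0.0303]), array([ 0.4861, -0.3167,  0.0298])]
```

Run:
```python
from plan import *
plan([(.499,.158,.09,73,2),(.4505,.354,.09,88,6)],(.499,.158,.02,73))
```

```text
{"x":0,"y":0,"z":-35,"turn":-0},{"x":0,"y":0,"z":-35,"turn":-0}, -> [0.499 0.158 0.09 ] 73.0
{"x":17,"y":29,"z":0,"turn":-2.5},{"x":16,"y":29,"z":0,"turn":-2.5},{"x":15,"y":31,"z":0,"turn":-2.5},{"x":13,"y":31,"z":0,"turn":-2.5},{"x":12,"y":31,"z":0,"turn":-2.5},{"x":11,"y":32.1,"z":0,"turn":-2.5}, -> [0.4505 0.354  0.09  ] 88.0
```

Emit:
move_arm:
  motion:
    - {"x":1,"y":0,"z":20,"turn":0,"hand":1}
    - {"x":0.5,"y":-0.5,"z":20,"turn":0,"hand":1}
    - {"x":0,"y":0,"z":0,"turn":0,"hand":0}
    - {"x":0,"y":0,"z":0,"turn":0,"hand":0}
    - {"x":0,"y":0,"z":0,"turn":0,"hand":0}
    - {"x":0,"y":0,"z":0,"turn":0,"hand":0}
    - {"x":0,"y":0,"z":0,"turn":0,"hand":0}
    - {"x":0,"y":0,"z":0,"turn":0,"hand":0}

```text
clock: 15.8
tcp_pos: [0.4998, 0.1594, 0.021]
tcp_rot: [0.148, 0.989, 0.0, 0.001]
force: [-0.9, -0.8, 7.0]
gripper_width: 0.0329
gripper_force: 25.6
```

Emit:
move_arm:
  motion:
    - {"x":0,"y":0,"z":-35,"turn":0,"hand":0}
    - {"x":0,"y":0,"z":-35,"turn":0,"hand":0}
    - {"x":17,"y":29,"z":0,"turn":-2.5,"hand":0}
    - {"x":16,"y":29,"z":0,"turn":-2.5,"hand":0}
    - {"x":15,"y":31,"z":0,"turn":-2.5,"hand":0}
    - {"x":13,"y":31,"z":0,"turn":-2.5,"hand":0}
    - {"x":12,"y":31,"z":0,"turn":-2.5,"hand":0}
    - {"x":11,"y":32,"z":0,"turn":-2.5,"hand":0}

```text
clock: 16.6
tcp_pos: [0.4506, 0.3561, 0.0903]
tcp_rot: [0.017, 1.0, -0.0, 0.0]
force: [-0.4, -0.9, 0.0]
gripper_width: 0.0335
gripper_force: 25.3
```

Emit:
move_arm:
  motion:
    - {"x":0,"y":0,"z":0,"turn":0,"hand":0}
    - {"x":0,"y":0,"z":0,"turn":0,"hand":0}
    - {"x":0,"y":0,"z":0,"turn":0,"hand":0}
    - {"x":0,"y":0,"z":15,"turn":0,"hand":0}
    - {"x":0,"y":0,"z":20,"turn":0,"hand":0}
    - {"x":0,"y":0,"z":15,"turn":0,"hand":0}
    - {"x":0,"y":0,"z":0,"turn":0,"hand":0}
    - {"x":0,"y":0,"z":0,"turn":0,"hand":0}

```text
clock: 17.4
tcp_pos: [0.4507, 0.3548, 0.0396]
tcp_rot: [0.018, 1.0, -0.0, -0.0]
force: [0.2, 0.5, -0.0]
gripper_width: 0.0333
gripper_force: 25.3
```

Run:
```python
from plan import *
plan([(.4505,.354,.027,88,2)])
p=robot.camera("scene"); cv2.imwrite("pics/c4.png",cv2.resize(p["img"][120:270,290:490],(800,600),interpolation=cv2.INTER_CUBIC)[:,:,::-1])
```

```text
now [0.4507 0.3548 0.0396] 87.9 t 17.4 F [ 0.2  0.5 -0. ] w 0.0333 gf 25.3 q7 0.24
{"x":0,"y":-0,"z":6,"turn":-0},{"x":0.2,"y":-0.8,"z":6.6,"turn":-0}, -> [0.4505 0.354  0.027 ] 87.9
```

View pics/c4.png

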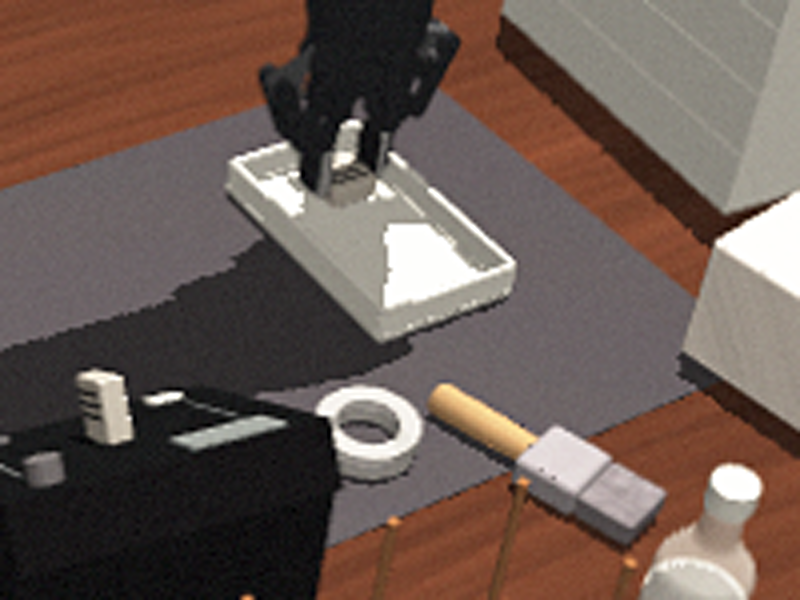

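Run:
```python
from plan import *
plan([(.4505,.354,.107,88,2),(.619,.07,.2,82.4,9)],(.4505,.3545,.027,87.9))
```

```text
{"x":-0,"y":-0,"z":-40,"turn":-0},{"x":-0,"y":-0.5,"z":-40,"turn":-0}, -> [0.4505 0.354  0.107 ] 87.9
{"x":-20,"y":-31,"z":-10,"turn":0.6},{"x":-20,"y":-30,"z":-11,"turn":0.6},{"x":-21,"y":-31,"z":-10,"turn":0.6},{"x":-20,"y":-30,"z":-10,"turn":0.6},{"x":-22,"y":-30,"z":-11,"turn":0.6},{"x":-21,"y":-30,"z":-10,"turn":0.6},{"x":-22,"y":-29,"z":-10,"turn":0.6},{"x":-22,"y":-30,"z":-11,"turn":0.6},{"x":-22.2,"y":-28.8,"z":-10,"turn":0.6}, -> [0.619 0.07  0.2  ] 82.5
```

Emit:
move_arm:
  motion:
    - {"x":0,"y":0,"z":12,"turn":0,"hand":0}
    - {"x":0,"y":0,"z":0,"turn":0,"hand":0}
    - {"x":0,"y":0,"z":0,"turn":0,"hand":0.5}
    - {"x":0,"y":0,"z":0,"turn":0,"hand":0.5}
    - {"x":0,"y":0,"z":0,"turn":0,"hand":0.5}
    - {"x":0,"y":0,"z":0,"turn":0,"hand":0.5}
    - {"x":0,"y":0,"z":-40,"turn":0,"hand":0.5}
    - {"x":0,"y":0,"z":-40,"turn":0,"hand":0.5}
  force: 20

```text
clock: 18.25
tcp_pos: [0.45, 0.3546, 0.1081]
tcp_rot: [0.018, 1.0, -0.001, -0.001]
force: [0.6, 0.5, 0.8]
gripper_width: 0.0427
gripper_force: 0.0
```

Emit:
move_arm:
  motion:
    - {"x":-20,"y":-31,"z":-10,"turn":0.6,"hand":0.5}
    - {"x":-20,"y":-30,"z":-11,"turn":0.6,"hand":0.5}
    - {"x":-21,"y":-31,"z":-10,"turn":0.6,"hand":0.5}
    - {"x":-20,"y":-30,"z":-10,"turn":0.6,"hand":0.5}
    - {"x":-22,"y":-30,"z":-11,"turn":0.6,"hand":0.5}
    - {"x":-21,"y":-30,"z":-10,"turn":0.6,"hand":0.5}
    - {"x":-22,"y":-29,"z":-10,"turn":0.6,"hand":0.5}
    - {"x":-22,"y":-30,"z":-11,"turn":0.6,"hand":0.5}

```text
clock: 19.05
tcp_pos: [0.6014, 0.1011, 0.1916]
tcp_rot: [0.06, 0.998, 0.0, 0.0]
force: [0.5, -0.3, -0.8]
gripper_width: 0.0427
gripper_force: 0.0
```

Emit:
move_arm:
  motion:
    - {"x":-22,"y":-29,"z":-10,"turn":0.6,"hand":0.5}
    - {"x":0,"y":0,"z":0,"turn":0,"hand":0.5}
    - {"x":0,"y":0,"z":0,"turn":0,"hand":0.5}
    - {"x":0,"y":0,"z":0,"turn":0,"hand":0.5}
    - {"x":0,"y":0,"z":20,"turn":0,"hand":0.5}
    - {"x":0,"y":0,"z":20,"turn":0,"hand":0.5}
    - {"x":0,"y":0,"z":0,"turn":0,"hand":0.5}
    - {"x":0,"y":0,"z":0,"turn":0,"hand":0.5}

```text
clock: 19.85
tcp_pos: [0.6187, 0.0723, 0.1611]
tcp_rot: [0.064, 0.998, 0.0, -0.0]
force: [-0.3, 0.2, 1.2]
gripper_width: 0.0427
gripper_force: 0.0
```

Run:
```python
from plan import *
plan([(.619,.07,.105,82.4,2)])
p=robot.camera("scene"); cv2.imwrite("pics/c5.png",cv2.resize(p["img"][160:256,270:398],(800,600),interpolation=cv2.INTER_CUBIC)[:,:,::-1])
s=robot.get_state()["tcp_pos"]; print(px(p,[s+[0,0,-.017],[.6345,.068,.085],[.6150,.0706,.1129]]))
q=robot.camera("top"); r=robot.recognise(q,"flat_plug_loose"); print([np.round(w(q,d["at"]),3) for d in r])
```

```text
now [0.6187 0.0723 0.1611] 82.6 t 19.9 F [-0.3  0.2  1.2] w 0.0427 gf 0.0 q7 0.85
{"x":-0,"y":-1,"z":28,"turn":0.1},{"x":-0.6,"y":-1.2,"z":28.1,"turn":0.1}, -> [0.619 0.07  0.105] 82.4
[[316.78129604 202.44591221]
 [317.42648425 229.42582796]
 [314.2630182  213.26197663]]
[array([0.443, 0.354, 0.022])]
```

View pics/c5.png

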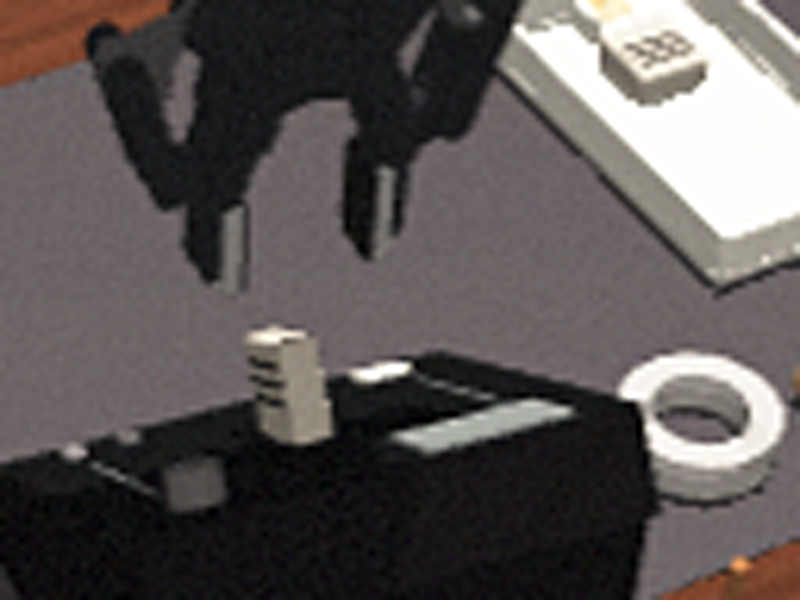

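Emit:
move_arm:
  motion:
    - {"x":0,"y":0,"z":20,"turn":0,"hand":0.5}
    - {"x":0,"y":0,"z":20,"turn":0,"hand":0.5}
    - {"x":0,"y":0,"z":10,"turn":0,"hand":0.5}
    - {"x":0,"y":0,"z":4,"turn":0,"hand":0.35}
    - {"x":0,"y":0,"z":0,"turn":0,"hand":0.3}
    - {"x":0,"y":0,"z":0,"turn":0,"hand":0.26}
    - {"x":0,"y":0,"z":0,"turn":0,"hand":0.26}
    - {"x":0,"y":0,"z":0,"turn":0,"hand":0.26}

```text
clock: 20.8
tcp_pos: [0.6196, 0.0711, 0.1077]
tcp_rot: [0.065, 0.998, 0.0, 0.001]
force: [-0.3, 0.2, -0.6]
gripper_width: 0.0225
gripper_force: 0.0
```

Run:
```python
from plan import *
plan([(.619,.07,.105,82.4,1)])
p=robot.camera("scene"); cv2.imwrite("pics/c6.png",cv2.resize(p["img"][190:250,276:356],(800,600),interpolation=cv2.INTER_CUBIC)[:,:,::-1])
f=[robot.get_state()["force"]]
for _ in range(5): robot.camera("top"); f.append(robot.get_state()["force"])
print(np.round(f,1))
```

```text
now [0.6196 0.0711 0.1077] 82.5 t 20.8 F [-0.3  0.2 -0.6] w 0.0225 gf 0.0 q7 0.81
{"x":0.4,"y":-1.2,"z":2.7,"turn":0.1}, -> [0.619 0.07  0.105] 82.4
[[ 0.8  0.6  0.5]
 [ 0.3 -0.6 -0.5]
 [-0.6  0.2 -0.6]
 [ 0.9 -0.6 -0.6]
 [ 0.6 -0.4 -0.6]
 [ 0.8 -0.7  0.4]]
```

View pics/c6.png

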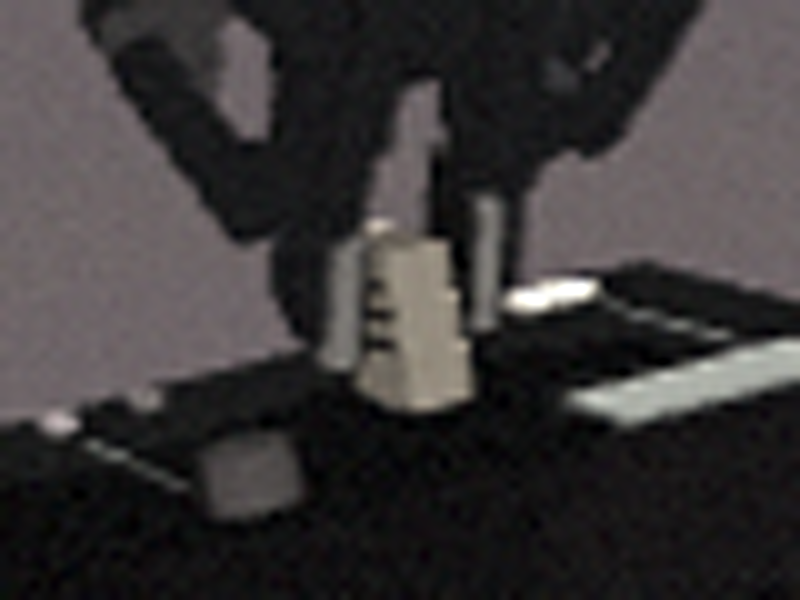

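Emit:
move_arm:
  motion:
    - {"x":0,"y":0,"z":1.5,"turn":0,"hand":0.24}
    - {"x":0,"y":0,"z":0,"turn":0,"hand":0.23}
    - {"x":0,"y":0,"z":0,"turn":0,"hand":0.22}
    - {"x":0,"y":0,"z":0,"turn":0,"hand":0.21}
    - {"x":0,"y":0,"z":0,"turn":0,"hand":0.21}
    - {"x":0,"y":0,"z":0,"turn":0,"hand":0.21}
    - {"x":0,"y":0,"z":0,"turn":0,"hand":0.21}
    - {"x":0,"y":0,"z":0,"turn":0,"hand":0.21}

```text
clock: 21.9
tcp_pos: [0.6192, 0.071, 0.1055]
tcp_rot: [0.065, 0.998, -0.0, -0.0]
force: [0.1, -0.0, -0.9]
gripper_width: 0.0182
gripper_force: 0.0
```

```bash
cat > fs.py <<'E'
from h import *
f=[]
for _ in range(6): robot.camera("top"); s=robot.get_state(); f.append(np.r_[s["force"],s["ft_torque"]*10,s["gripper_force"],s["gripper_width"]*1000])
print(np.round(np.mean(f,0),2),np.round(s["tcp_pos"],4),s["clock"])
E
python3 fs.py
```

```text
[-0.15 -0.03  0.04  0.19  0.11 -0.04  0.   17.97] [0.6192 0.071  0.1055] 22.2
```

Emit:
move_arm:
  motion:
    - {"x":0,"y":0,"z":0,"turn":0,"hand":0.2}
    - {"x":0,"y":0,"z":0,"turn":0,"hand":0.195}
    - {"x":0,"y":0,"z":0,"turn":0,"hand":0.19}
    - {"x":0,"y":0,"z":0,"turn":0,"hand":0.185}
    - {"x":0,"y":0,"z":0,"turn":0,"hand":0.185}
    - {"x":0,"y":0,"z":0,"turn":0,"hand":0.185}
    - {"x":0,"y":0,"z":0,"turn":0,"hand":0.185}
    - {"x":0,"y":0,"z":0,"turn":0,"hand":0.185}

```text
clock: 23.0
tcp_pos: [0.6192, 0.071, 0.1055]
tcp_rot: [0.065, 0.998, -0.0, 0.0]
force: [-0.2, 0.0, -0.0]
gripper_width: 0.0159
gripper_force: 0.0
```

```bash
python3 fs.py
```

```text
[ 0.36  0.12  0.04 -0.1  -0.15  0.03  0.   15.79] [0.6192 0.071  0.1055] 23.3
```

Emit:
move_arm:
  motion:
    - {"x":0,"y":0,"z":0,"turn":0,"hand":0.18}
    - {"x":0,"y":0,"z":0,"turn":0,"hand":0.177}
    - {"x":0,"y":0,"z":0,"turn":0,"hand":0.174}
    - {"x":0,"y":0,"z":0,"turn":0,"hand":0.172}
    - {"x":0,"y":0,"z":0,"turn":0,"hand":0.172}
    - {"x":0,"y":0,"z":0,"turn":0,"hand":0.172}
    - {"x":0,"y":0,"z":0,"turn":0,"hand":0.172}
    - {"x":0,"y":0,"z":0,"turn":0,"hand":0.172}

```text
clock: 24.1
tcp_pos: [0.6192, 0.071, 0.1055]
tcp_rot: [0.065, 0.998, -0.0, -0.0]
force: [0.5, -0.2, 0.8]
gripper_width: 0.0145
gripper_force: 0.2
```

```bash
python3 fs.py
```

```text
[-0.28 -0.25  0.52 -0.89  0.43 -0.2   0.21 14.69] [0.6192 0.071  0.1055] 24.4
```

Emit:
move_arm:
  motion:
    - {"x":0,"y":0,"z":0,"turn":0,"hand":0.17}
    - {"x":0,"y":0,"z":0,"turn":0,"hand":0.167}
    - {"x":0,"y":0,"z":0,"turn":0,"hand":0.164}
    - {"x":0,"y":0,"z":0,"turn":0,"hand":0.16}
    - {"x":0,"y":0,"z":0,"turn":0,"hand":0.15}
    - {"x":0,"y":0,"z":0,"turn":0,"hand":0.14}
    - {"x":0,"y":0,"z":0,"turn":0,"hand":0.1}
    - {"x":0,"y":0,"z":0,"turn":0,"hand":0.05}
  force: 20

```text
clock: 25.2
tcp_pos: [0.6192, 0.0711, 0.1055]
tcp_rot: [0.065, 0.998, 0.0, 0.0]
force: [-1.4, -0.4, 0.6]
gripper_width: 0.0137
gripper_force: 20.4
```

```bash
python3 fs.py
```

```text
[-0.73  0.12  0.77  0.09  1.02 -0.04 20.38 13.68] [0.6192 0.0711 0.1055] 25.5
```

Gripped with barely any side load. Pull along the normal.

Emit:
move_arm:
  motion:
    - {"x":0,"y":0,"z":0,"turn":0,"hand":0}
    - {"x":0,"y":0,"z":0,"turn":0,"hand":0}
    - {"x":0.3,"y":0,"z":-0.4,"turn":0,"hand":0}
    - {"x":0.3,"y":0,"z":-0.4,"turn":0,"hand":0}
    - {"x":0.3,"y":0,"z":-0.4,"turn":0,"hand":0}
    - {"x":0.3,"y":0,"z":-0.5,"turn":0,"hand":0}
    - {"x":0,"y":0,"z":0,"turn":0,"hand":0}
    - {"x":0,"y":0,"z":0,"turn":0,"hand":0}
  force: 45

```text
clock: 26.3
tcp_pos: [0.6186, 0.071, 0.1074]
tcp_rot: [0.065, 0.998, -0.0, 0.001]
force: [4.7, -1.1, -0.5]
gripper_width: 0.0133
gripper_force: 46.1
```

```bash
python3 fs.py
```

```text
[  4.21  -1.15  -1.44  -2.54 -10.87  -0.1   46.12  13.12] [0.6184 0.0711 0.1074] 26.6
```

Emit:
move_arm:
  motion:
    - {"x":0.1,"y":0,"z":-0.4,"turn":0,"hand":0}
    - {"x":0.1,"y":0,"z":-0.4,"turn":0,"hand":0}
    - {"x":0.2,"y":0,"z":-0.4,"turn":0,"hand":0}
    - {"x":0.2,"y":0,"z":-0.4,"turn":0,"hand":0}
    - {"x":0.2,"y":0,"z":-0.4,"turn":0,"hand":0}
    - {"x":0,"y":0,"z":0,"turn":0,"hand":0}
    - {"x":0,"y":0,"z":0,"turn":0,"hand":0}
    - {"x":0,"y":0,"z":0,"turn":0,"hand":0}

```text
clock: 27.4
tcp_pos: [0.6171, 0.0713, 0.1092]
tcp_rot: [0.065, 0.998, -0.0, -0.0]
force: [3.2, 0.1, -0.9]
gripper_width: 0.0129
gripper_force: 46.1
```

```bash
python3 fs.py
```

```text
[ 3.03 -1.17 -0.98 -2.93 -7.03  0.07 46.11 13.23] [0.6171 0.0713 0.1092] 27.7
```

Emit:
move_arm:
  motion:
    - {"x":0.5,"y":0,"z":-0.8,"turn":0,"hand":0}
    - {"x":0.6,"y":0,"z":-0.8,"turn":0,"hand":0}
    - {"x":0.6,"y":0,"z":-0.8,"turn":0,"hand":0}
    - {"x":0.6,"y":0,"z":-0.8,"turn":0,"hand":0}
    - {"x":0.6,"y":0,"z":-0.8,"turn":0,"hand":0}
    - {"x":0.6,"y":0,"z":-0.8,"turn":0,"hand":0}
    - {"x":0,"y":0,"z":0,"turn":0,"hand":0}
    - {"x":0,"y":0,"z":0,"turn":0,"hand":0}

```text
clock: 28.5
tcp_pos: [0.6136, 0.072, 0.1142]
tcp_rot: [0.065, 0.998, 0.0, -0.0]
force: [1.5, -1.2, 2.2]
gripper_width: 0.0133
gripper_force: 46.4
```

```bash
python3 fs.py
python3 - <<'E'
from h import *
p=robot.camera("scene"); cv2.imwrite("pics/c7.png",cv2.resize(p["img"][190:250,276:356],(800,600),interpolation=cv2.INTER_CUBIC)[:,:,::-1])
E
```

```text
[ 0.98 -0.16  2.64 -0.32 -2.48  0.36 46.5  13.24] [0.6137 0.0719 0.1141] 28.8
```

View pics/c7.png

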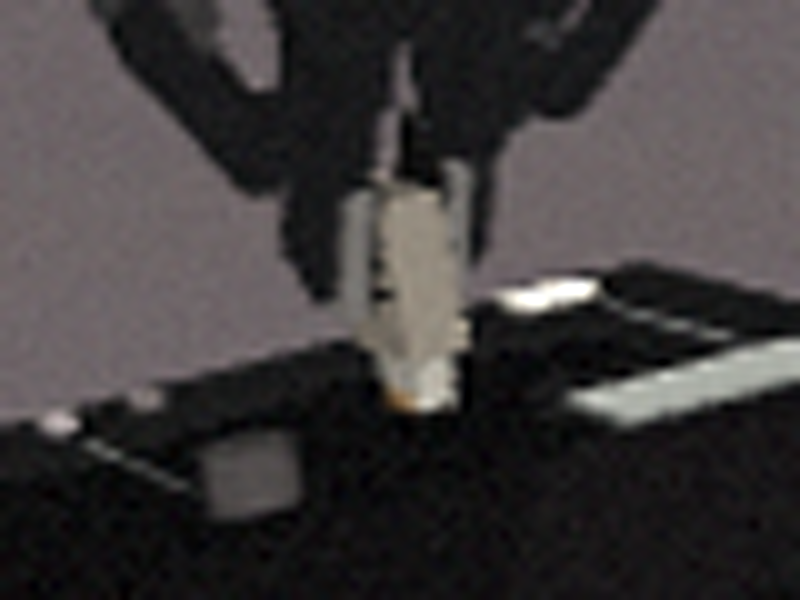

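Emit:
move_arm:
  motion:
    - {"x":0.7,"y":0,"z":-1,"turn":0,"hand":0}
    - {"x":0.7,"y":0,"z":-1,"turn":0,"hand":0}
    - {"x":0.7,"y":0,"z":-1,"turn":0,"hand":0}
    - {"x":0.7,"y":0,"z":-1,"turn":0,"hand":0}
    - {"x":0.7,"y":0,"z":-1,"turn":0,"hand":0}
    - {"x":0.7,"y":0,"z":-1,"turn":0,"hand":0}
    - {"x":0.7,"y":0,"z":-1,"turn":0,"hand":0}
    - {"x":0,"y":0,"z":0,"turn":0,"hand":0}

```text
clock: 29.65
tcp_pos: [0.6084, 0.0726, 0.1211]
tcp_rot: [0.065, 0.998, -0.0, -0.0]
force: [0.3, -0.5, 3.0]
gripper_width: 0.0131
gripper_force: 46.6
```

```bash
python3 fs.py
```

```text
[-0.06  0.14  3.13  0.17 -0.37  0.35 46.65 13.2 ] [0.6088 0.0725 0.121 ] 29.95
```

Emit:
move_arm:
  motion:
    - {"x":0.8,"y":0,"z":-1.1,"turn":0,"hand":0}
    - {"x":0.8,"y":0,"z":-1.1,"turn":0,"hand":0}
    - {"x":0.8,"y":0,"z":-1.2,"turn":0,"hand":0}
    - {"x":0.8,"y":0,"z":-1.1,"turn":0,"hand":0}
    - {"x":0.8,"y":0,"z":-1.1,"turn":0,"hand":0}
    - {"x":0.8,"y":0,"z":-1.2,"turn":0,"hand":0}
    - {"x":0.8,"y":0,"z":-1.1,"turn":0,"hand":0}
    - {"x":0.8,"y":0,"z":-1.1,"turn":0,"hand":0}

```text
clock: 30.75
tcp_pos: [0.6024, 0.0732, 0.13]
tcp_rot: [0.065, 0.998, -0.0, -0.0]
force: [-0.3, 0.2, -0.0]
gripper_width: 0.0129
gripper_force: 46.3
```

Emit:
move_arm:
  motion:
    - {"x":3,"y":0,"z":-4,"turn":0,"hand":0}
    - {"x":5,"y":0,"z":-7,"turn":0,"hand":0}
    - {"x":7,"y":0,"z":-10,"turn":0,"hand":0}
    - {"x":8,"y":0,"z":-12,"turn":0,"hand":0}
    - {"x":6,"y":0,"z":-12,"turn":0,"hand":0}
    - {"x":0,"y":0,"z":0,"turn":0,"hand":0}
    - {"x":0,"y":0,"z":0,"turn":0,"hand":0}
    - {"x":0,"y":0,"z":0,"turn":0,"hand":0}

```text
clock: 31.55
tcp_pos: [0.5739, 0.0766, 0.1747]
tcp_rot: [0.065, 0.998, -0.0, -0.0]
force: [-0.7, -0.1, -1.5]
gripper_width: 0.0132
gripper_force: 46.3
```

Run:
```python
from plan import *
plan([(.517,.339,.13,88,8),(.517,.339,.06,88,4)])
p=robot.camera("scene"); cv2.imwrite("pics/c8.png",cv2.resize(p["img"][150:270,260:420],(800,600),interpolation=cv2.INTER_CUBIC)[:,:,::-1])
```

```text
now [0.5739 0.0766 0.1747] 82.5 t 31.6 F [-0.7 -0.1 -1.5] w 0.0132 gf 46.3 q7 0.83
{"x":11,"y":32,"z":6,"turn":-0.7},{"x":11,"y":31,"z":5,"turn":-0.7},{"x":11,"y":32,"z":6,"turn":-0.7},{"x":10,"y":32,"z":5,"turn":-0.7},{"x":10,"y":32,"z":6,"turn":-0.7},{"x":9,"y":33,"z":6,"turn":-0.7},{"x":9,"y":32,"z":5,"turn":-0.7},{"x":8.7,"y":32.3,"z":5.7,"turn":-0.7}, -> [0.517 0.339 0.13 ] 88.1
{"x":-0,"y":-0,"z":18,"turn":0},{"x":-0,"y":-0,"z":17,"turn":0},{"x":-0,"y":-0,"z":18,"turn":0},{"x":-0,"y":-0,"z":17,"turn":0}, -> [0.517 0.339 0.06 ] 88.1
```

View pics/c8.png

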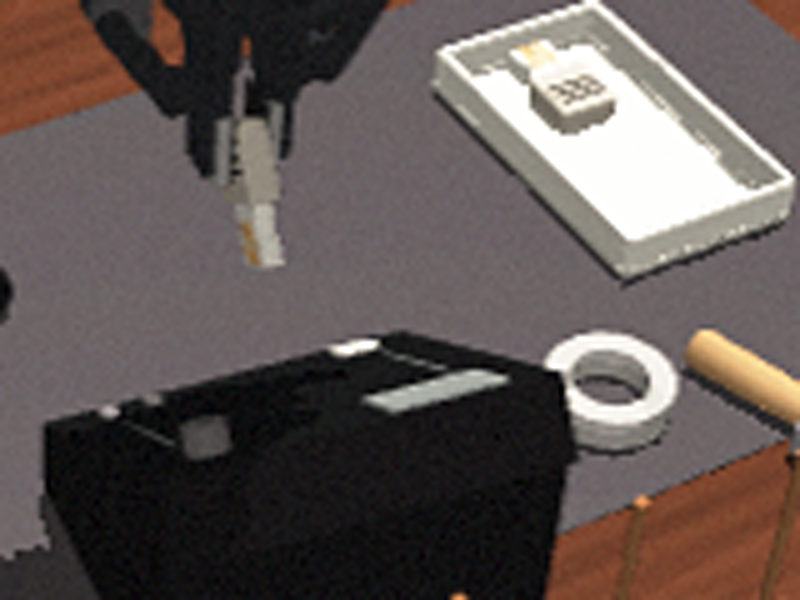

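Emit:
move_arm:
  motion:
    - {"x":11,"y":32,"z":6,"turn":-0.7,"hand":0}
    - {"x":11,"y":31,"z":5,"turn":-0.7,"hand":0}
    - {"x":11,"y":32,"z":6,"turn":-0.7,"hand":0}
    - {"x":10,"y":32,"z":5,"turn":-0.7,"hand":0}
    - {"x":10,"y":32,"z":6,"turn":-0.7,"hand":0}
    - {"x":9,"y":33,"z":6,"turn":-0.7,"hand":0}
    - {"x":9,"y":32,"z":5,"turn":-0.7,"hand":0}
    - {"x":8.7,"y":32.3,"z":5.7,"turn":-0.7,"hand":0}

```text
clock: 32.4
tcp_pos: [0.5164, 0.3406, 0.1293]
tcp_rot: [0.016, 1.0, -0.0, -0.0]
force: [-0.2, 0.8, -0.5]
gripper_width: 0.0132
gripper_force: 46.3
```

Emit:
move_arm:
  motion:
    - {"x":0,"y":0,"z":0,"turn":0,"hand":0}
    - {"x":0,"y":0,"z":0,"turn":0,"hand":0}
    - {"x":0,"y":0,"z":0,"turn":0,"hand":0}
    - {"x":0,"y":0,"z":20,"turn":0,"hand":0}
    - {"x":0,"y":0,"z":25,"turn":0,"hand":0}
    - {"x":0,"y":0,"z":15,"turn":0,"hand":0}
    - {"x":0,"y":0,"z":6,"turn":0,"hand":0}
    - {"x":0,"y":0,"z":0,"turn":0,"hand":0}

```text
clock: 33.2
tcp_pos: [0.5169, 0.3386, 0.0637]
tcp_rot: [0.017, 1.0, -0.0, -0.0]
force: [0.8, 1.3, 0.2]
gripper_width: 0.0133
gripper_force: 46.3
```

Run:
```python
from plan import *
plan([(.517,.339,.057,88,1)])
p=robot.camera("scene")
print([(np.round(w(p,d["at"]),3),d["score"]) for d in robot.tip_of(p,"flat_plug_seated")])
```

```text
now [0.5169 0.3386 0.0637] 88.1 t 33.2 F [0.8 1.3 0.2] w 0.0133 gf 46.3 q7 0.38
{"x":-0.1,"y":0.4,"z":6.7,"turn":0.1}, -> [0.517 0.339 0.057] 88.0
[(array([0.518, 0.339, 0.055]), 0.46)]
```

Lower to just above the floor and release, then look.

Emit:
move_arm:
  motion:
    - {"x":0,"y":0,"z":3,"turn":0,"hand":0}
    - {"x":0,"y":0,"z":3,"turn":0,"hand":0}
    - {"x":0,"y":0,"z":0,"turn":0,"hand":0}
    - {"x":0,"y":0,"z":0,"turn":0,"hand":0.6}
    - {"x":0,"y":0,"z":0,"turn":0,"hand":0.6}
    - {"x":0,"y":0,"z":0,"turn":0,"hand":0.6}
    - {"x":0,"y":0,"z":0,"turn":0,"hand":0.6}
    - {"x":0,"y":0,"z":0,"turn":0,"hand":0.6}
  force: 20

```text
clock: 34.1
tcp_pos: [0.5169, 0.3394, 0.0583]
tcp_rot: [0.016, 1.0, 0.0, 0.0]
force: [0.3, 0.2, -0.1]
gripper_width: 0.0514
gripper_force: 0.0
```

```bash
cat > look.py <<'E'
from plan import *
plan([])
for c in("scene","top"):
    p=robot.camera(c)
    for n in ("flat_plug_seated",):
        print(c,[(np.round(w(p,d["at"]),3),d["score"]) for d in robot.tip_of(p,n)],[(np.round(w(p,d["at"]),3),d["score"]) for d in robot.recognise(p,n)])
        for d in robot.outline_of(p,n):
            ij=np.argwhere(d["pixels"])[:,::-1].astype(np.float32); W=onz(p,ij,.025)[:,:2].astype(np.float32); r=cv2.minAreaRect(W); print("  outline",len(ij),np.round(r[0],3),np.round(r[1],3),round(r[2]),d["score"], "ext",np.round(W.min(0),3),np.round(W.max(0),3))
E
python3 look.py
```

```text
now [0.5169 0.3394 0.0583] 88.1 t 34.1 F [ 0.3  0.2 -0.1] w 0.0514 gf 0.0 q7 0.38
scene [(array([0.483, 0.341, 0.019]), 0.51)] [(array([0.505, 0.336, 0.02 ]), 0.69)]
  outline 91 [0.51  0.337] [0.048 0.034] 4 0.6 ext [0.485 0.318] [0.534 0.352]
top [(array([0.693, 0.316, 0.001]), 0.49), (array([ 0.477, -0.315,  0.021]), 0.23), (array([0.638, 0.07 , 0.   ]), 0.19)] []
  outline 221 [ 0.614 -0.22 ] [0.047 0.045] 43 0.7 ext [ 0.591 -0.245] [ 0.638 -0.199]
```

Emit:
move_arm:
  motion:
    - {"x":5,"y":0,"z":6,"turn":0,"hand":0.6}
    - {"x":5,"y":0,"z":6,"turn":0,"hand":0.6}
    - {"x":3,"y":0,"z":0,"turn":0,"hand":0.6}
    - {"x":0,"y":6,"z":0,"turn":0,"hand":0.6}
    - {"x":0,"y":6,"z":0,"turn":0,"hand":0.6}
    - {"x":0,"y":6,"z":0,"turn":0,"hand":0.6}
    - {"x":0,"y":5,"z":0,"turn":0,"hand":0.6}
    - {"x":0,"y":5,"z":0,"turn":0,"hand":0.6}

```text
clock: 35.3
tcp_pos: [0.5048, 0.3685, 0.0464]
tcp_rot: [0.016, 1.0, 0.0, 0.0]
force: [-0.3, -0.1, -0.3]
gripper_width: 0.0514
gripper_force: 0.0
```

Emit:
move_arm:
  motion:
    - {"x":0,"y":5,"z":0,"turn":0,"hand":0.6}
    - {"x":0,"y":5,"z":0,"turn":0,"hand":0.6}
    - {"x":0,"y":3,"z":0,"turn":0,"hand":0.6}
    - {"x":0,"y":0,"z":0,"turn":0,"hand":0.6}
    - {"x":0,"y":0,"z":-40,"turn":0,"hand":0.6}
    - {"x":0,"y":0,"z":-40,"turn":0,"hand":0.6}
    - {"x":30,"y":-40,"z":-40,"turn":0,"hand":0.6}
    - {"x":30,"y":-40,"z":-30,"turn":0,"hand":0.6}

```text
clock: 36.1
tcp_pos: [0.4536, 0.3173, 0.1847]
tcp_rot: [0.016, 1.0, 0.001, 0.0]
force: [0.4, -0.0, 0.3]
gripper_width: 0.0513
gripper_force: 0.0
```

```bash
python3 look.py
```

```text
now [0.4536 0.3173 0.1847] 88.2 t 36.1 F [ 0.4 -0.   0.3] w 0.0513 gf 0.0 q7 0.44
scene [(array([0.481, 0.364, 0.009]), 0.81), (array([ 0.484,  0.353, -0.003]), 0.7)] [(array([ 0.487, -0.364,  0.033]), 0.7), (array([0.497, 0.357, 0.013]), 0.6)]
  outline 247 [0.509 0.352] [0.041 0.068] 88 0.77 ext [0.475 0.331] [0.543 0.374]
top [(array([0.49 , 0.363, 0.014]), 0.59), (array([ 0.478, -0.314,  0.021]), 0.52)] []
  outline 76 [0.51 0.36] [0.034 0.021] 8 0.41 ext [0.494 0.348] [0.526 0.371]
```

Emit:
move_arm:
  motion:
    - {"x":0,"y":-45,"z":-10,"turn":0,"hand":0.6}
    - {"x":0,"y":-45,"z":-10,"turn":0,"hand":0.6}
    - {"x":0,"y":-45,"z":-10,"turn":0,"hand":0.6}
    - {"x":0,"y":-45,"z":-10,"turn":0,"hand":0.6}
    - {"x":0,"y":-45,"z":-10,"turn":0,"hand":0.6}
    - {"x":0,"y":-45,"z":0,"turn":0,"hand":0.6}
    - {"x":0,"y":0,"z":0,"turn":0,"hand":0.6}
    - {"x":0,"y":0,"z":0,"turn":0,"hand":0.6}

```text
clock: 37.3
tcp_pos: [0.4455, 0.0462, 0.2329]
tcp_rot: [0.018, 1.0, 0.0, -0.0]
force: [-1.0, 0.7, 0.7]
gripper_width: 0.0515
gripper_force: 0.0
```

Run:
```python
from fit import *
np.set_printoptions(precision=3,suppress=True)
flat=[a+[0,0,.004] for a in M["flat_plug_loose"]]
edge=[box(-.017,.017,-.007,.007,.004,.038),box(.017,.043,-.004,.004,.010,.032)]
for c in("scene","top"):
    p=robot.camera(c)
    print(c,robot.get_state()["clock"],[(w(p,d["at"]),round(d["score"],2)) for d in robot.tip_of(p,"flat_plug_seated")],"round",[(w(p,d["at"]),round(d["score"],2)) for d in robot.tip_of(p,"round_plug_a")])
    for d in robot.outline_of(p,"flat_plug_seated"):
        m=d["pixels"].astype(float); x=onz(p,np.argwhere(d["pixels"])[:,::-1].mean(0),.015)[0]
        if not(.38<x[0]<.6 and .29<x[1]<.42): continue
        for n,k in(("flat",flat),("edge",edge)):
            print(n,int(m.sum()),x[:2],[fit([(p,m)],k,(x[0],x[1],a)) for a in(0,3.14)],d["score"])
    b=[(n,w(p,d[0]["at"])[:2]) for n in("lens_cap","screwdriver","pliers","tape_roll","lens","brush") if (d:=robot.tip_of(p,n))]; print(b)
```

```text
scene 37.35 [(array([0.482, 0.364, 0.009]), 0.77)] round [(array([ 0.475, -0.318,  0.017]), 0.69), (array([ 0.477, -0.365,  0.021]), 0.49)]
flat 217 [0.497 0.36 ] [(array([ 0.483,  0.365, -0.123]), np.float64(0.2088551549652119)), (array([0.502, 0.36 , 2.806]), np.float64(0.345712478539803))] 0.72
edge 217 [0.497 0.36 ] [(array([ 0.493,  0.356, -0.001]), np.float64(0.3154784494442938)), (array([0.51 , 0.355, 3.19 ]), np.float64(0.3966747989518389))] 0.72
[('lens_cap', array([ 0.485, -0.161])), ('screwdriver', array([0.371, 0.019])), ('pliers', array([ 0.701, -0.306])), ('tape_roll', array([0.633, 0.239])), ('lens', array([ 0.617, -0.228])), ('brush', array([0.695, 0.317]))]
top 37.85 [(array([0.489, 0.361, 0.012]), 0.68)] round [(array([ 0.479, -0.314,  0.02 ]), 0.62), (array([ 0.481, -0.362,  0.019]), 0.61)]
flat 221 [0.495 0.365] [(array([ 0.486,  0.366, -0.053]), np.float64(0.09766657794339456)), (array([0.509, 0.369, 3.332]), np.float64(0.38069381598793367))] 0.65
edge 221 [0.495 0.365] [(array([0.485, 0.363, 0.026]), np.float64(0.3920326501641381)), (array([0.51 , 0.362, 3.119]), np.float64(0.4032827610682282))] 0.65
flat 220 [0.442 0.354] [(array([0.43 , 0.352, 0.242]), np.float64(0.3213368983957219)), (array([0.453, 0.355, 3.12 ]), np.float64(0.11431372549019607))] 0.46
edge 220 [0.442 0.354] [(array([0.428, 0.354, 0.018]), np.float64(0.4111408199643493)), (array([0.453, 0.354, 3.081]), np.float64(0.39950089126559707))] 0.46
[('lens_cap', array([ 0.482, -0.155])), ('pliers', array([ 0.699, -0.304])), ('tape_roll', array([0.633, 0.246])), ('lens', array([ 0.617, -0.224])), ('brush', array([0.692, 0.315]))]
```

```bash
python3 -c "
from plant import robot; print(robot.job_done())"
```

```text
the job is handed in; nothing more can be done
None
```

I handed the job in at about 38 s on the robot's clock. The last camera check showed both flat plugs lying flat in the long tray, both round plugs in the square bin and the other things on the bench unmoved; the hand-in reported no verdict.

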